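# Lock the bayonet cap onto the glue pot and hold it down

## Task

Close the glue pot: take the cap by its orange bar, push it into the pot's mouth with the bar in line with the two yellow tabs, and, pushed in, turn it a quarter turn clockwise (seen from above) so that the bar points at the red tabs. A spring lifts the cap, so finish while still gripping it and holding it pressed fully down, its black disc flush on the rim of the mouth; do not let go, and leave the gouge, the glue bottle and the rosette block where they are.

Things in the scene. Friction and masses are not known exactly. Their poses are not given: they have to be found in the camera images.
- pot: Blue glue pressure pot bolted to the bench, fixed. Body 140 mm diameter, foot 156 mm, 138 mm tall, and on it a steel neck of 88 mm outer diameter that ends 185 mm above the bench. Origin: centre of its underside, on the bench; z up; x along the line of the two entry notches and yellow tabs (same both ways round).
- pot_mouth (a point): Centre of the mouth, level with the neck's top, 185 mm above the pot's origin; axes as the pot's. A 6 mm thick brass flange, flush with the top, leaves a round opening 52 mm in diameter with two notches along +x and -x. Below the flange the cap's ears can turn clockwise (from above) only, 92 degrees, to a firm stop.
- notch (a point): Middle of the +x entry notch, 31 mm from the mouth's centre at the neck's top. Each notch is 20 mm wide, and the two reach 72 mm tip to tip. A yellow tab on the neck's outside marks each one.
- red_tab (a point): Top of one of the two red tabs on the neck's outside, 49 mm from the neck's axis, 3 mm below its top, 90 degrees clockwise (from above) of the +x yellow tab; the other is half a turn round. The bar points at them when the cap is locked.
- plunger (a joint): Spring plunger in the neck: black plate 36 mm in diameter, 8 mm below the mouth at 0 and growing as it is pressed down (m). It pushes the cap's plug up with about 4 N at first contact and 12 N at 0.014, where the cap is fully down.
- cap: Loose bayonet cap, 0.25 kg give or take a third, standing on its plug on the bench. Plug 48 mm diameter, 22 mm high, nose tapered to 38 mm; above it a black disc 80 mm diameter, 8 mm thick. Two ears 12 mm wide, 66 mm tip to tip, 5 to 10 mm above the origin. Origin: centre of the plug's underside; z up; x along the bar and ears (same both ways round).
- cap_bar (a point): Middle of the cap's orange grip bar, on the cap's axis, 45 mm above its origin. The bar is 56 mm long (cap's x), 14 mm wide and 30 mm high, from 30 to 60 mm above the origin.
- cap_rim (a point): Point on the cap's axis at the underside of the black disc, 22 mm above the cap's origin. It meets the mouth's centre when the cap is fully down. The ears are below the flange, free to turn, once it is less than 6 mm above the mouth; a locked cap that is let go rises 6 mm.
- gouge: Bystander: loose straight carving gouge lying on the bench, thin steel blade and brown wooden handle, 200 mm long along its x axis, 26 mm thick. Origin: under the middle of its length.
- glue_bottle: Bystander: white glue bottle with a green cap, standing, 60 mm diameter, 150 mm tall. Origin: centre of its underside.
- rosette_block: Bystander: light wooden block with a carved rosette, 70 x 50 mm, 54 mm tall. Origin: centre of its underside.
- ear (a point): Point in the +x ear of the cap, 28 mm from the cap's axis and 7.5 mm above its origin.
Mind the look-alikes: they are no part of the job. Of the things like the cap, leave any that is pink or purple; of the rest the larger one is meant.

How it is judged:
By the outcome, as a careful person would: the job done as asked, in the order asked, and still so for the second after the job is handed in, while the arm keeps its last pose, push and grip.
It also fails if it takes over 43 s, if anything falls off the work surface, if the arm or the gripper's body presses on something with over 40 N, if the wrist force passes 120 N, or if a joint passes its speed limit or range.

## Robot

A 6-joint arm with a two-finger parallel gripper is mounted at the origin on the work surface. World frame = base frame: x ahead of the robot, y to its left, z up, the work surface at z = 0. Lengths are in mm, angles in rad, forces in N, time in s.
With the tool pointing down it reaches from about 350 to 775 mm from the base axis. Payload 7.3 kg.
Tool frame: the origin (TCP) lies between the finger pads; the fingertips stand 14 mm ahead of it and the grasp point (between the pads) lies 5 mm behind it; z points along the fingers, y is the line along which they close (so a half turn about z gives the same grasp; the last joint's range is limited). The gripper opens to 92 mm and grips with 3 to 60 N. Pads are 19 mm wide; open, the fingers measure 130 mm over their backs; the gripper's body (75 mm by 190 mm) begins 47 mm behind the grasp point.
Start: joints at [-1.295, 0.342, 1.524, -0, 1.275, -0.146], TCP at [214.96, -478.994, 240.741] pointing down, gripper open.
Joint ranges: [-2.53, 2.53], [-0.77, 2.02], [0.04, 2.7], [-1, 4.14], [0.28, 2.66], [-3.11, 3.11]. Speed limits (rad/s): [2.57, 2.57, 3.14, 3.14, 3.14, 3.14].

## Interface

Orientations are given as [roll, pitch, yaw] about the fixed x, y, z axes, in that order (R = Rz(yaw) Ry(pitch) Rx(roll)).
In Python, from plant import get_obs, cams, close_job gives the robot as it stands. The module is installed in compiled form; this text tells all that it offers.
- The arm moves only by the shell command python3 -m creep 'ROWS'. ROWS is JSON, a list of rows, each an object of numbers: "hand": the opening, from 0 (shut) to 1 (fully open); "tx", "ty", "tz": the shift along the tool's x, y, z in m; "spin": the turn about the tool's z in degrees. In form: [{"hand": .., "tx": .., "ty": .., "tz": .., "spin": ..}, ...]. A call has 1 to 5 rows; each row shifts and turns the commanded pose from where the row before left it, along the tool's axes as they then stand; what a row does not reach is not made up. A row lasts 1/8 s, in which the tool goes at most 62.5 mm and 10.7 degrees, less where a joint would pass 70% of its speed; a pose out of reach is approached as far as the arm can. A call is refused whole if a number of a shift passes 0.0625 or a number of a turn 10.7, either way. A call with a gripper value outside its range is refused whole. The fingers move at their own pace and stop on an object; the grip force is fixed at half the most. Time passes only in rows, so rows that do not move let the fingers close. It gives the time, the measured TCP pose, the force, the opening and the grip force at its end, in the units of the state.
- get_obs(): the state, without advancing time (a new reading comes with each control period).
- cams.capture(name): name is "side" or "top" or "wrist"; returns a dict with "color" (420x560x3 uint8, red, green, blue), "K" (3x3 intrinsics, pixels), "R" (3x3) and "t" (3): a world point X has camera coordinates R X + t. Camera axes: x right, y down, z forward; pixel columns grow to the right and rows downward; lengths in mm; the calibration is good to about 2 mm. A picture is of the moment at which its call begins. There is no depth.
- close_job(): hands the job in; it is judged then, once.
The state is a dict: "time": time; "joint_positions": joint angles; "dq": joint speeds; "tau": joint torques, N m; "tool_pos": TCP position; "tcp_rot": TCP orientation; "contact_force": force on the tool from outside, world axes, zero at the start; "moment": the same for the moment, N m; "grip_width": finger opening in mm; "finger_force": force on a finger pad.
Only numpy, scipy, OpenCV 4.12 (cv2) and the standard library are available. Lean on these libraries where they do the work, as an engineer would, in place of code of your own. Each camera call takes 0.05 s, during which the arm holds its last target. There are 200 camera calls.

## Working session

There is one attempt and no reset: what is moved stays moved. The work goes in short steps, Python scripts to look and compute and a shell command to move; the robot and the scene stay as the last step left them, time stands still between calls to the robot, and variables do not carry over. Pictures are saved under pics/ and viewed, at most 10 in all, crops included, and the job is handed in when it is done.

```bash
mkdir -p pics
cat > h.py <<'E'
import numpy as np, cv2, json
from plant import get_obs, cams
def cap(n,f):
    c=cams.capture(n); cv2.imwrite(f'pics/{f}.png',c['color'][:,:,::-1])
    np.savez(f'pics/{f}.npz',**{k:np.array(c[k]) for k in('color','K','R','t')}); return c
def ray(c,u,v,z):
    d=np.linalg.inv(c['K'])@[u,v,1.]; R=np.array(c['R']);o=-R.T@c['t'];d=R.T@d
    return o+d*(z-o[2])/d[2]
def proj(c,X):
    p=c['K']@(c['R']@np.array(X,float)+c['t']); return p[:2]/p[2]
E
python3 - <<'E'
from h import *
print(get_obs())
a=cap('top','top0');b=cap('side','side0')
for c in(a,b): print(c['K'][0,0],-np.array(c['R']).T@c['t'])
E
```

```text
{'time': 0.0, 'joint_positions': array([-1.29501335e+00,  3.42688445e-01,  1.52503067e+00, -2.16542528e-06,
        1.27544169e+00, -1.46001501e-01]), 'dq': array([ 0.00025972,  0.00302584, -0.00134373,  0.00058294,  0.00219747,
        0.00087169]), 'tau': array([ 5.45005321e-06, -4.31244493e+01, -2.44225931e+01,  7.17272842e-02,
        5.58691949e-02, -1.20254103e-04]), 'tool_pos': array([ 214.83659174, -478.58554467,  240.05799479]), 'tcp_rot': array([-3.14004088e+00, -2.26091246e-04,  4.21784931e-01]), 'contact_force': array([ 0.3221937 , -0.51458587,  0.4059511 ]), 'moment': array([-0.00349462,  0.00303713,  0.00801925]), 'finger_force': 0.0, 'grip_width': 92.05743063460844}
383.9111411454289 [452.78669053  43.77003425 928.34073033]
397.78565851107913 [ 86.84405638 738.32529804 618.90967048]
```

View pics/top0.png

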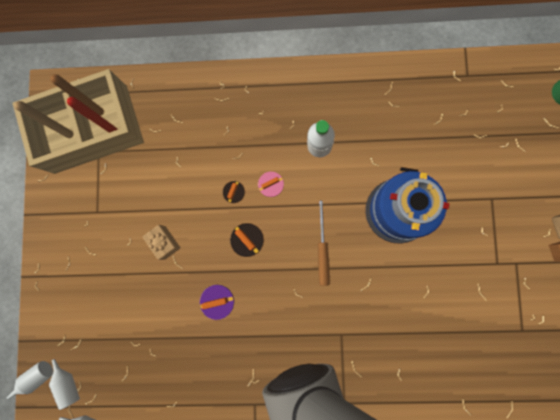

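View pics/side0.png

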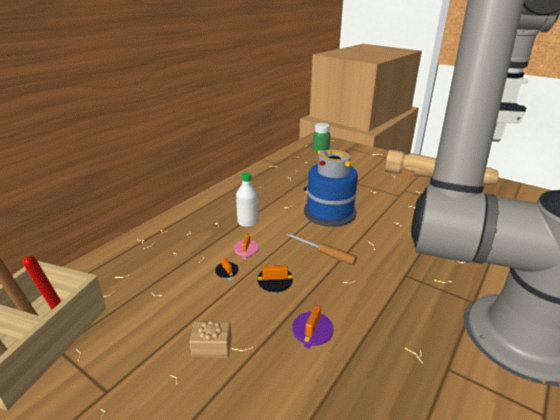

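Top view: four cap-like things. They are the small black one (233,191), the pink one (271,184), the larger black one (247,240) and the purple one (217,302). The meant one is the larger black cap at (247,240), since pink and purple are excluded and it is bigger than the one at (233,191). The pot is at (410,205), with its mouth near (419,202). I'll confirm with an enlarged crop and measure.

```bash
cat > m.py <<'E'
from h import *
c=dict(np.load('pics/top0.npz')); im=c['color']; hsv=cv2.cvtColor(im,cv2.COLOR_RGB2HSV)
big=np.hstack([cv2.resize(im[150:270,200:300],None,fx=4,fy=4,interpolation=2),cv2.resize(im[160:250,370:460],(400,480)[::1] and (400,400),interpolation=2).copy() if 0 else cv2.resize(im[155:255,365:448+0],(398,480),interpolation=2)])
cv2.imwrite('pics/crop.png',big[:,:,::-1])
H,S,V=[hsv[:,:,i].astype(int) for i in range(3)]
def blobs(m,box,z,name,amin=4):
    x0,y0,x1,y1=box; k=np.zeros(m.shape,np.uint8);k[y0:y1,x0:x1]=m[y0:y1,x0:x1]
    n,_,st,ce=cv2.connectedComponentsWithStats(k)
    for i in range(1,n):
        if st[i,4]>=amin: print(name,ce[i].round(1),st[i,2:5],ray(c,*ce[i],z).round(1),im[int(ce[i][1]),int(ce[i][0])])
    return k
k=blobs((S>180)&(V>120)&(H<17),(225,220,268,260),60,'bar')
cs=cv2.findContours(k,0,1)[0]; b=max(cs,key=cv2.contourArea)
P=np.array([ray(c,*p[0],60)[:2] for p in b],np.float32); r=cv2.minAreaRect(P); print('bar rect',r)
k=blobs((V<60),(225,218,270,260),30,'disc',20)
p=np.array(np.nonzero(k)).T[:,::-1]; hull=cv2.convexHull(p.astype(np.int32)); 
D=np.array([ray(c,*q[0],30)[:2] for q in hull],np.float32); print('disc',cv2.minEnclosingCircle(D))
box=(365,160,455,240)
blobs((S>150)&(V>150)&(H>=17)&(H<32),box,182,'yel',3)
blobs((S>150)&(V>110)&((H<8)|(H>170)),box,182,'red',3)
blobs((V<70)&(S<150),(400,185,440,220),177,'dark',10)
E
python3 m.py
```

```text
bar [244.1 239. ] [ 19  21 154] [486.4 182.6  60. ] [199 104  40]
bar rect ((487.090087890625, 182.9893035888672), (56.898406982421875, 14.21642017364502), 39.635677337646484)
disc [252.8 234. ] [ 24  25 286] [498.7 166.5  30. ] [50 39 33]
disc [239.6 246.5] [ 23  23 222] [470.2 198.2  30. ] [48 38 34]
disc ((485.9748840332031, 181.78250122070312), 36.91389465332031)
yel [423.3 174.5] [ 8  6 41] [ 596.6 -189.5  182. ] [217 171  50]
yel [407.1 196. ] [14 29 93] [ 555.5 -156.   182. ] [141 123 105]
yel [432.8 202.4] [ 15  34 132] [ 541.4 -204.1  182. ] [129 126 124]
yel [410.5 214.5] [2 4 8] [ 519.3 -160.4  182. ] [196 155  72]
yel [414.8 225.7] [ 7  6 39] [ 497.5 -167.3  182. ] [223 176  51]
red [393.2 196. ] [ 7  5 29] [ 556.3 -129.4  182. ] [146  35  31]
red [446.  205.2] [ 5  6 27] [ 535.1 -228.9  182. ] [142  30  26]
dark [418.8 201. ] [ 18  17 251] [ 545.6 -179.2  177. ] [34 31 30]
```

View pics/crop.png

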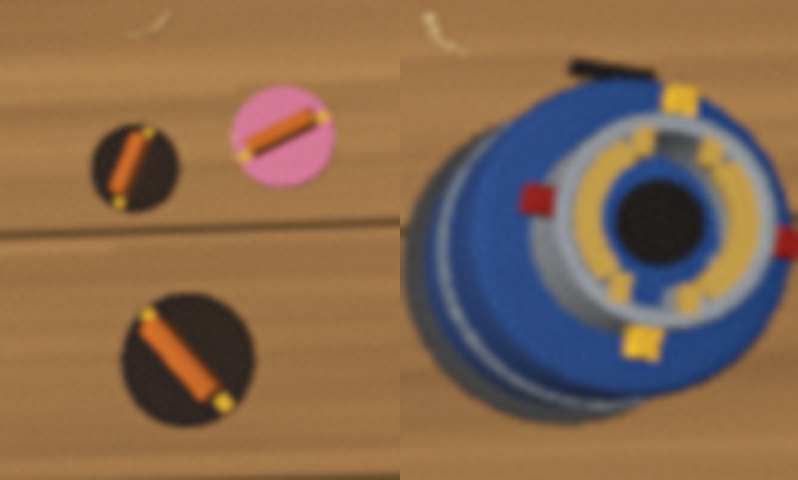

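The crop shows the larger black cap (bar centre about (247,240) in the full image) and the pot with its yellow tabs at (423,174) and (415,226). The red tabs are at (393,196) and (446,205). That gives:
- **Cap:** at (487,183), bar at 39.6°. The bar rectangle measures 57x14 mm, which matches.
- **Mouth:** at (546,-179), axis at about -12.3°. The tab midpoints agree to 1.5 mm.

I'll move toward the cap now.

```bash
python3 -m creep '[{"hand":1,"tx":0.0345,"ty":-0.0325},{"hand":1,"tx":0.0345,"ty":-0.0325},{"hand":1,"tx":0.0345,"ty":-0.0325},{"hand":1,"tx":0.0345,"ty":-0.0325},{"hand":1,"tx":0.0345,"ty":-0.0325}]'
```

```text
invalid input at $[0]: expected keys hand, tx, ty, tz, spin
```

```bash
python3 -m creep '[{"hand":1,"tx":0.0345,"ty":-0.0325,"tz":0,"spin":0},{"hand":1,"tx":0.0345,"ty":-0.0325,"tz":0,"spin":0},{"hand":1,"tx":0.0345,"ty":-0.0325,"tz":0,"spin":0},{"hand":1,"tx":0.0345,"ty":-0.0325,"tz":0,"spin":0},{"hand":1,"tx":0.0345,"ty":-0.0325,"tz":0,"spin":0}]'
```

```text
time: 0.72
tool_pos: [306.0, -258.5, 240.5]
tcp_rot: [-3.141, -0.0, 0.421]
contact_force: [0.5, -0.9, 0.4]
grip_width: 91.6
finger_force: 0.0
```

```bash
python3 -m creep '[{"hand":1,"tx":0.0345,"ty":-0.0325,"tz":0,"spin":0},{"hand":1,"tx":0.0345,"ty":-0.0325,"tz":0,"spin":0},{"hand":1,"tx":0.0345,"ty":-0.0325,"tz":0,"spin":0},{"hand":1,"tx":0.0345,"ty":-0.0325,"tz":0,"spin":0},{"hand":1,"tx":0.0345,"ty":-0.0325,"tz":0,"spin":0}]'
python3 -m creep '[{"hand":1,"tx":0.0345,"ty":-0.0325,"tz":0,"spin":0},{"hand":1,"tx":0.0345,"ty":-0.0325,"tz":0,"spin":0},{"hand":1,"tx":0.0345,"ty":-0.0325,"tz":0,"spin":0},{"hand":1,"tx":0.0345,"ty":-0.0325,"tz":0,"spin":0},{"hand":1,"tx":0.0345,"ty":-0.0325,"tz":0,"spin":0}]'
python3 -m creep '[{"hand":1,"tx":0,"ty":0,"tz":0.03,"spin":-7.7},{"hand":1,"tx":0,"ty":0,"tz":0.03,"spin":-7.7},{"hand":1,"tx":0,"ty":0,"tz":0,"spin":0}]'
python3 - <<'E'
from h import *
c=cap('wrist','w0'); o=get_obs(); print(o['joint_positions'],o['tool_pos'])
E
```

```text
time: 1.35
tool_pos: [396.9, -39.7, 240.6]
tcp_rot: [3.142, 0.0, 0.422]
contact_force: [0.2, -0.9, 0.4]
grip_width: 91.6
finger_force: 0.0
time: 1.98
tool_pos: [487.7, 179.2, 240.4]
tcp_rot: [3.142, 0.001, 0.422]
contact_force: [0.9, -0.9, 0.7]
grip_width: 91.9
finger_force: 0.0
time: 2.35
tool_pos: [485.9, 177.4, 178.5]
tcp_rot: [-3.139, 0.005, 0.69]
contact_force: [-0.8, 0.4, 0.4]
grip_width: 91.8
finger_force: 0.0
[ 2.01695740e-01  3.88746523e-01  1.63209396e+00 -1.17136959e-04
  1.12296551e+00  1.08469124e+00] [487.07250438 177.54270327 180.25167032]
```

View pics/w0.png

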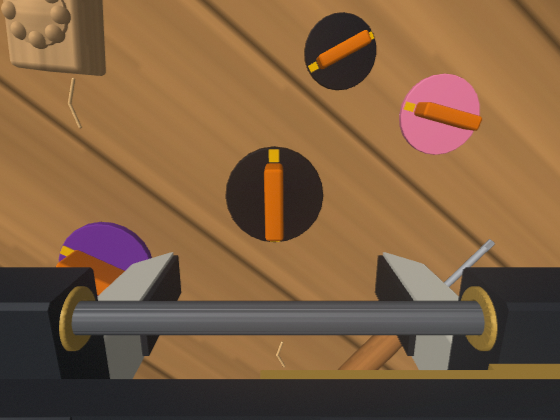

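The wrist view shows the cap's disc at (274,195) with the bar upright at (274,202), between the fingers (their mid column is about 279), so yaw is right. I'll take the refined position from this view.

Run:
```python
from h import *
c=dict(np.load('pics/w0.npz')); im=c['color'];hsv=cv2.cvtColor(im,cv2.COLOR_RGB2HSV).astype(int)
H,S,V=hsv[...,0],hsv[...,1],hsv[...,2]
k=np.zeros(H.shape,np.uint8); k[162:245,255:295]=((S>190)&(V>100)&(H<18))[162:245,255:295]
b=max(cv2.findContours(k,0,1)[0],key=cv2.contourArea)
for z in(60,): print(cv2.minAreaRect(np.array([ray(c,*p[0],z)[:2] for p in b],np.float32)))
k[:]=0; k[140:250,220:330]=(V<75)[140:250,220:330]
p=np.array(np.nonzero(k)).T[:,::-1].astype(np.int32)
D=np.array([ray(c,*q[0],30)[:2] for q in cv2.convexHull(p)],np.float32); print(cv2.minEnclosingCircle(D),cv2.fitEllipse(D))
```

```text
((487.3088684082031, 184.4007568359375), (58.741355895996094, 13.255875587463379), 39.62236022949219)
((485.7289733886719, 182.64813232421875), 39.8787956237793) ((485.78253173828125, 182.5518798828125), (78.64352416992188, 79.51806640625), 127.00154876708984)
```

```bash
python3 -m creep '[{"hand":1,"tx":0.0025,"ty":-0.0045,"tz":0.04,"spin":0},{"hand":1,"tx":0,"ty":0,"tz":0.04,"spin":0},{"hand":1,"tx":0,"ty":0,"tz":0.036,"spin":0},{"hand":1,"tx":0,"ty":0,"tz":0.018,"spin":0},{"hand":1,"tx":0,"ty":0,"tz":0,"spin":0}]'
python3 -m creep '[{"hand":0,"tx":0,"ty":0,"tz":0,"spin":0},{"hand":0,"tx":0,"ty":0,"tz":0,"spin":0},{"hand":0,"tx":0,"ty":0,"tz":0,"spin":0},{"hand":0,"tx":0,"ty":0,"tz":0,"spin":0},{"hand":0,"tx":0,"ty":0,"tz":0,"spin":0}]'
```

```text
time: 3.02
tool_pos: [486.9, 182.5, 46.9]
tcp_rot: [-3.141, 0.0, 0.688]
contact_force: [0.6, -0.3, 0.1]
grip_width: 91.5
finger_force: 0.0
time: 3.65
tool_pos: [486.6, 182.7, 46.8]
tcp_rot: [3.141, -0.0, 0.691]
contact_force: [0.2, 0.2, 0.4]
grip_width: 46.6
finger_force: 0.0
```

```bash
python3 -m creep '[{"hand":0,"tx":0,"ty":0,"tz":0,"spin":0},{"hand":0,"tx":0,"ty":0,"tz":0,"spin":0},{"hand":0,"tx":0,"ty":0,"tz":0,"spin":0},{"hand":0,"tx":0,"ty":0,"tz":0,"spin":0},{"hand":0,"tx":0,"ty":0,"tz":0,"spin":0}]'
python3 -m creep '[{"hand":0,"tx":0,"ty":0,"tz":-0.02,"spin":0},{"hand":0,"tx":0,"ty":0,"tz":-0.04,"spin":0},{"hand":0,"tx":0,"ty":0,"tz":-0.04,"spin":0},{"hand":0,"tx":0,"ty":0,"tz":-0.04,"spin":0},{"hand":0,"tx":0,"ty":0,"tz":-0.04,"spin":0}]'
python3 -m creep '[{"hand":0,"tx":0,"ty":0,"tz":-0.025,"spin":10},{"hand":0,"tx":0,"ty":0,"tz":-0.02,"spin":10},{"hand":0,"tx":0,"ty":0,"tz":0,"spin":10},{"hand":0,"tx":0,"ty":0,"tz":0,"spin":10},{"hand":0,"tx":0,"ty":0,"tz":0,"spin":10}]'
```

```text
time: 4.28
tool_pos: [486.6, 182.7, 46.7]
tcp_rot: [3.142, 0.0, 0.691]
contact_force: [0.6, 0.8, 0.2]
grip_width: 13.7
finger_force: 30.0
time: 4.9
tool_pos: [486.1, 182.6, 227.7]
tcp_rot: [-3.141, 0.001, 0.691]
contact_force: [-0.3, 0.4, -2.6]
grip_width: 13.7
finger_force: 30.0
time: 5.52
tool_pos: [486.2, 182.6, 271.3]
tcp_rot: [3.141, 0.001, -0.188]
contact_force: [-0.1, -0.4, -1.8]
grip_width: 13.8
finger_force: 30.0
```

```bash
python3 -m creep '[{"hand":0,"tx":0.003,"ty":0.043,"tz":0,"spin":0.5},{"hand":0,"tx":0.003,"ty":0.043,"tz":0,"spin":0.5},{"hand":0,"tx":0.003,"ty":0.043,"tz":0,"spin":0.5},{"hand":0,"tx":0.003,"ty":0.043,"tz":0,"spin":0.5},{"hand":0,"tx":0.003,"ty":0.043,"tz":0,"spin":0}]'
python3 -m creep '[{"hand":0,"tx":0.003,"ty":0.043,"tz":0,"spin":0},{"hand":0,"tx":0.003,"ty":0.043,"tz":0,"spin":0},{"hand":0,"tx":0.003,"ty":0.043,"tz":0,"spin":0},{"hand":0,"tx":0,"ty":0,"tz":0,"spin":0},{"hand":0,"tx":0,"ty":0,"tz":0,"spin":0}]'
python3 - <<'E'
from h import *
c=cap('wrist','w1'); o=get_obs(); print(o['joint_positions'],o['tool_pos'],o['tcp_rot'])
E
```

```text
time: 6.15
tool_pos: [458.0, -32.2, 271.4]
tcp_rot: [3.142, 0.001, -0.217]
contact_force: [0.8, 0.5, -2.3]
grip_width: 13.8
finger_force: 30.0
time: 6.78
tool_pos: [439.4, -158.4, 271.4]
tcp_rot: [-3.141, 0.001, -0.218]
contact_force: [0.3, -0.5, -2.6]
grip_width: 13.8
finger_force: 30.0
[-5.09632553e-01  2.11065821e-01  1.61904061e+00  3.57551950e-04
  1.31226530e+00  1.27754481e+00] [ 439.56571941 -158.020539    271.50556682] [-3.14103660e+00  6.45932280e-04 -2.16472399e-01]
```

View pics/w1.png

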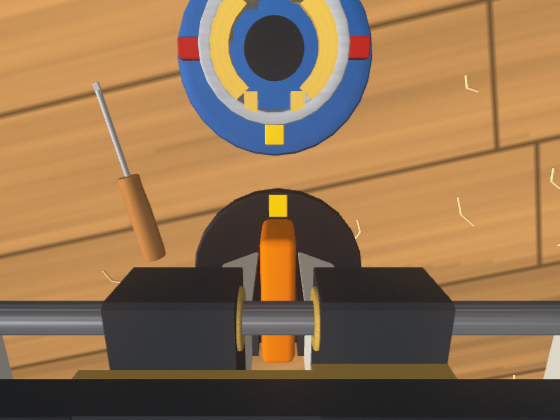

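The wrist view shows the mouth at (274,47), the red tabs at (188,48) and (360,47), the near yellow tab at (274,134), and the held cap's marker at (278,206) with its disc spanning columns 195 to 361.

Run:
```python
from h import *
c=dict(np.load('pics/w1.npz')); im=c['color'];hsv=cv2.cvtColor(im,cv2.COLOR_RGB2HSV).astype(int)
H,S,V=hsv[...,0],hsv[...,1],hsv[...,2]
def bl(m,box,z,n):
    x0,y0,x1,y1=box;k=np.zeros(H.shape,np.uint8);k[y0:y1,x0:x1]=m[y0:y1,x0:x1]
    b=max(cv2.findContours(k,0,1)[0],key=cv2.contourArea); M=cv2.moments(b);u=M['m10']/M['m00'],M['m01']/M['m00']
    P=ray(c,*u,z); print(n,np.round(u,1),cv2.boundingRect(b),P.round(1)); return P[:2],b
red=(S>150)&(V>100)&((H<8)|(H>170)); yel=(S>150)&(V>150)&(H>20)&(H<34)
a,_=bl(red,(170,20,210,80),182,'r1');b,_=bl(red,(340,20,380,80),182,'r2')
y,_=bl(yel,(255,120,295,150),182,'y')
d,_=bl(V<70,(235,5,315,95),177,'plunger')
m=(a+b)/2;print('mid',m,'sep',np.hypot(*(b-a)),'perp ang',np.degrees(np.arctan2(*(b-a)[::-1]))+90,'y ang',np.degrees(np.arctan2(*(m-y)[::-1])),np.hypot(*(m-y)))
zd=271.4-46.7+30
q,_=bl(yel,(260,190,295,220),zd,'cap mark')
_,o=bl(V<75,(180,180,380,262),zd,'disc')
p=o[:,0]; p=p[(p[:,1]<258)]
P=np.array([ray(c,*t,zd)[:2] for t in cv2.convexHull(p)[:,0]],np.float32)
P=P[[proj(c,[*t,zd])[1]<255 for t in P]]
A=np.c_[2*P,np.ones(len(P))];s=np.linalg.lstsq(A,(P**2).sum(1),rcond=None)[0];print('disc c',s[:2],np.sqrt(s[2]+s[0]**2+s[1]**2))
ob=get_obs();print(ob['tool_pos'],ob['tcp_rot'][2]*57.2958)
```

```text
r1 [187.8  47.8] (177, 37, 22, 23) [ 555.3 -129.9  182. ]
r2 [359.4  47. ] (349, 36, 22, 23) [ 534.  -227.7  182. ]
y [274.  134.4] (265, 125, 19, 20) [ 495.9 -168.1  182. ]
plunger [273.8  47.7] (245, 16, 59, 65) [ 545.1 -179.   177. ]
mid [ 544.61340486 -178.81849919] sep 100.12374601786541 perp ang -12.297062584483726 y ang -12.384381305658493 49.850890004020194
cap mark [277.5 205.5] (269, 195, 18, 22) [ 470.3 -164.7  254.7]
disc [278.1 227.3] (196, 189, 164, 73) [ 460.  -162.7  254.7]
disc c [ 439.94414469 -158.19316768] 38.767903195795405
[ 439.56571941 -158.020539    271.50556682] -12.402959284763496
```

```bash
python3 -m creep '[{"hand":0,"tx":0.036,"ty":-0.001,"tz":0,"spin":0},{"hand":0,"tx":0.036,"ty":-0.001,"tz":0,"spin":0},{"hand":0,"tx":0.035,"ty":0,"tz":0,"spin":0},{"hand":0,"tx":0,"ty":0,"tz":0.015,"spin":0},{"hand":0,"tx":0,"ty":0,"tz":0.015,"spin":0}]'
python3 -m creep '[{"hand":0,"tx":0,"ty":0,"tz":0.005,"spin":0},{"hand":0,"tx":0,"ty":0,"tz":0.004,"spin":0},{"hand":0,"tx":0,"ty":0,"tz":0.004,"spin":0},{"hand":0,"tx":0,"ty":0,"tz":0.003,"spin":0},{"hand":0,"tx":0,"ty":0,"tz":0,"spin":0}]'
```

```text
time: 7.45
tool_pos: [543.9, -178.6, 240.3]
tcp_rot: [-3.141, 0.002, -0.215]
contact_force: [-1.3, -0.5, -2.5]
grip_width: 13.9
finger_force: 30.0
time: 8.07
tool_pos: [544.5, -180.0, 225.7]
tcp_rot: [3.142, 0.0, -0.217]
contact_force: [-0.1, 1.4, -1.6]
grip_width: 14.0
finger_force: 30.0
```

```bash
python3 -m creep '[{"hand":0,"tx":0,"ty":0,"tz":0.002,"spin":0},{"hand":0,"tx":0,"ty":0,"tz":0.002,"spin":0},{"hand":0,"tx":0,"ty":0,"tz":0.002,"spin":0},{"hand":0,"tx":0,"ty":0,"tz":0,"spin":0}]'
python3 -m creep '[{"hand":0,"tx":0,"ty":0,"tz":0.002,"spin":0},{"hand":0,"tx":0,"ty":0,"tz":0.002,"spin":0},{"hand":0,"tx":0,"ty":0,"tz":0.002,"spin":0},{"hand":0,"tx":0,"ty":0,"tz":0,"spin":0}]'
python3 - <<'E'
from h import *
c=cap('side','s1'); p=proj(c,[545,-179,190]).astype(int);print(p)
k=c['color'][p[1]-50:p[1]+40,p[0]-60:p[0]+60]
cv2.imwrite('pics/s1c.png',cv2.resize(k,None,fx=5,fy=5,interpolation=2)[:,:,::-1])
E
```

```text
time: 8.57
tool_pos: [544.8, -180.1, 220.1]
tcp_rot: [3.141, -0.001, -0.217]
contact_force: [-1.9, 0.2, 3.1]
grip_width: 13.9
finger_force: 30.0
time: 9.07
tool_pos: [544.8, -180.1, 214.1]
tcp_rot: [3.141, -0.001, -0.217]
contact_force: [-1.1, -0.2, 6.7]
grip_width: 13.7
finger_force: 30.0
[333 153]
```

View pics/s1c.png

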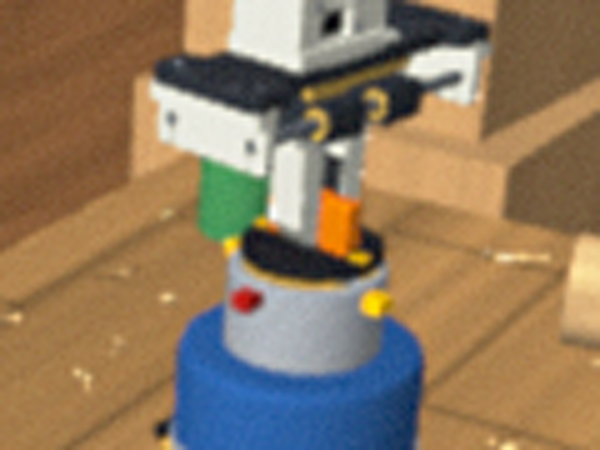

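The crop shows the cap seated almost to the rim, about 4 mm up, with the bar in line with the yellow tabs. The force matches the spring, so I'll press on to the rim.

```bash
python3 -m creep '[{"hand":0,"tx":0,"ty":0,"tz":0.002,"spin":0},{"hand":0,"tx":0,"ty":0,"tz":0.0015,"spin":0},{"hand":0,"tx":0,"ty":0,"tz":0,"spin":0}]'
python3 -m creep '[{"hand":0,"tx":0,"ty":0,"tz":0.001,"spin":0},{"hand":0,"tx":0,"ty":0,"tz":0,"spin":0}]'
```

```text
time: 9.5
tool_pos: [544.8, -180.1, 211.0]
tcp_rot: [3.141, -0.001, -0.217]
contact_force: [-1.4, -0.4, 8.9]
grip_width: 13.9
finger_force: 30.0
time: 9.75
tool_pos: [544.8, -180.1, 210.1]
tcp_rot: [3.141, -0.001, -0.217]
contact_force: [-2.6, 0.7, 9.2]
grip_width: 13.6
finger_force: 30.0
```

```bash
python3 -m creep '[{"hand":0,"tx":0,"ty":0,"tz":0,"spin":5},{"hand":0,"tx":0,"ty":0,"tz":0,"spin":5},{"hand":0,"tx":0,"ty":0,"tz":0,"spin":5},{"hand":0,"tx":0,"ty":0,"tz":0,"spin":5},{"hand":0,"tx":0,"ty":0,"tz":0,"spin":5}]'
python3 -m creep '[{"hand":0,"tx":0,"ty":0,"tz":0,"spin":5},{"hand":0,"tx":0,"ty":0,"tz":0,"spin":5},{"hand":0,"tx":0,"ty":0,"tz":0,"spin":5},{"hand":0,"tx":0,"ty":0,"tz":0,"spin":5},{"hand":0,"tx":0,"ty":0,"tz":0,"spin":5}]'; python3 -c "
from h import *;o=get_obs();print(o['joint_positions'],o['moment'])"
```

```text
time: 10.38
tool_pos: [545.3, -180.3, 210.4]
tcp_rot: [-3.141, -0.003, -0.656]
contact_force: [-0.4, 0.2, 9.0]
grip_width: 13.6
finger_force: 30.0
time: 11.0
tool_pos: [545.3, -180.3, 210.4]
tcp_rot: [-3.14, -0.002, -1.092]
contact_force: [-0.5, -0.5, 8.9]
grip_width: 14.1
finger_force: 30.0
[-4.52730729e-01  4.55012464e-01  1.43457634e+00 -1.45454206e-04
  1.24904185e+00  2.21045060e+00] [0.14925531 0.14472575 0.09443873]
```

```bash
python3 -m creep '[{"hand":0,"tx":0,"ty":0,"tz":0,"spin":5},{"hand":0,"tx":0,"ty":0,"tz":0,"spin":5},{"hand":0,"tx":0,"ty":0,"tz":0,"spin":5},{"hand":0,"tx":0,"ty":0,"tz":0,"spin":5},{"hand":0,"tx":0,"ty":0,"tz":0,"spin":5}]'
python3 -m creep '[{"hand":0,"tx":0,"ty":0,"tz":0,"spin":5},{"hand":0,"tx":0,"ty":0,"tz":0,"spin":5},{"hand":0,"tx":0,"ty":0,"tz":0,"spin":5},{"hand":0,"tx":0,"ty":0,"tz":0,"spin":0}]'
python3 -m creep '[{"hand":0,"tx":0,"ty":0,"tz":0.0005,"spin":0},{"hand":0,"tx":0,"ty":0,"tz":0.0005,"spin":0},{"hand":0,"tx":0,"ty":0,"tz":0,"spin":0}]'; python3 -c "
from h import *;o=get_obs();print(o['joint_positions'],o['moment'])"
```

```text
time: 11.62
tool_pos: [545.4, -180.3, 210.4]
tcp_rot: [-3.139, -0.002, -1.529]
contact_force: [-0.6, -0.5, 9.1]
grip_width: 14.0
finger_force: 30.0
time: 12.12
tool_pos: [545.3, -180.3, 210.4]
tcp_rot: [-3.139, -0.001, -1.789]
contact_force: [-0.2, -1.2, 8.4]
grip_width: 14.2
finger_force: 30.0
time: 12.5
tool_pos: [545.4, -180.3, 209.6]
tcp_rot: [-3.138, -0.001, -1.788]
contact_force: [-1.3, 0.0, 10.3]
grip_width: 14.1
finger_force: 30.0
[-4.52754329e-01  4.55579125e-01  1.43587872e+00 -8.23322524e-06
  1.24690964e+00  2.90600956e+00] [ 0.21741612  0.18633272 -0.1587024 ]
```

```bash
python3 -m creep '[{"hand":0,"tx":0,"ty":0,"tz":0.0005,"spin":0},{"hand":0,"tx":0,"ty":0,"tz":0.0005,"spin":0},{"hand":0,"tx":0,"ty":0,"tz":0,"spin":0}]'
python3 -m creep '[{"hand":0,"tx":0,"ty":0,"tz":0.0005,"spin":0},{"hand":0,"tx":0,"ty":0,"tz":0,"spin":0}]'
```

```text
time: 12.88
tool_pos: [545.4, -180.4, 209.6]
tcp_rot: [-3.138, -0.001, -1.788]
contact_force: [-2.8, 1.2, 14.9]
grip_width: 13.8
finger_force: 30.0
time: 13.12
tool_pos: [545.4, -180.4, 209.6]
tcp_rot: [-3.137, -0.001, -1.788]
contact_force: [-3.0, 1.1, 18.7]
grip_width: 13.8
finger_force: 30.0
```

```bash
python3 -m creep '[{"hand":0,"tx":0,"ty":0,"tz":0.0005,"spin":0},{"hand":0,"tx":0,"ty":0,"tz":0,"spin":0},{"hand":0,"tx":0,"ty":0,"tz":0,"spin":0}]'
python3 - <<'E'
from h import *
c=cap('side','s2'); p=proj(c,[545,-179,190]).astype(int)
k=cv2.resize(c['color'][p[1]-40:p[1]+40,p[0]-38:p[0]+37],(394,420),interpolation=2)
w=cap('wrist','w2')['color'][:,80:480]
cv2.imwrite('pics/fin.png',np.hstack([k,w])[:,:,::-1])
E
```

```text
time: 13.5
tool_pos: [545.4, -180.4, 209.6]
tcp_rot: [-3.137, -0.001, -1.788]
contact_force: [-4.2, 1.8, 21.3]
grip_width: 13.7
finger_force: 30.0
```

View pics/fin.png

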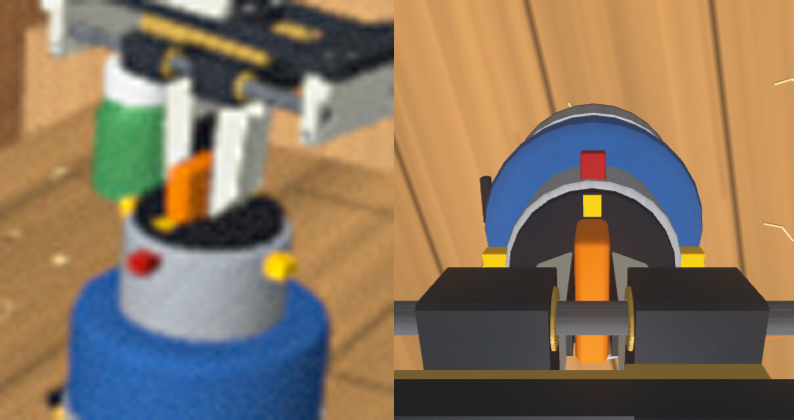

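The bar (592,230) and cap marker (592,206) line up with the red tab (593,165), and the disc sits flush on the neck. The cap is still gripped and pressed at 21 N, so I'm handing in.

```bash
python3 -c "
from plant import close_job
print(close_job())"
```

```text
the job is handed in; nothing more can be done
None
```

The glue pot is closed: the cap went in along the yellow tabs, was turned a quarter turn clockwise to the red tabs, and was handed in at 13.5 s still gripped and pressed flush on the rim at about 21 N, with no bystander touched (the hand-in gave no verdict).

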